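# Fit the distance sleeve and hold the depth gauge on the shaft end

### The job

Slip the 40 mm long distance sleeve, the middle length of the three, over the upright stub shaft of the bearing unit until it sits fully down on the shoulder, and let go of it; leave the other two sleeves where they stand. Then lift the depth gauge off its plate, stand it upright with its base flat across the top face of the sleeve and its spring plunger on the centre mark of the shaft end, turn it so that its dial faces the robot for reading, and press it down gently with about 10 N. The program finishes while the gripper is still holding the gauge there, upright, facing and lightly pressed; do not put it down or let go.

Things in the scene. Friction and masses are not known exactly. Their poses are not given: they have to be found in the camera images.
- bearing_unit: Grey square-flange bearing unit, fixed, turned at random: flange 104 x 104 x 12 mm with four cap screws, domed housing, and a steel stub shaft pointing straight up. Origin: centre of the underside, z up. Heights on the axis: shoulder (49 mm diameter) at 40 mm; shaft 26 mm diameter up to 72 mm; chamfer to the 19 mm end face at 76 mm.
- shoulder (a point): Centre of the shoulder face, on the shaft axis 40 mm above the worktop: the fitted sleeve rests on it.
- shaft_mark (a point): Centre mark (small dark dot between two tapped holes) in the middle of the shaft's end face, 76 mm above the worktop. With the right sleeve on, the sleeve's top face is 4 mm higher than this.
- sleeve_middle: The 40 mm sleeve (0.12 to 0.26 kg, loose, upright): origin at the centre of its underside.
- gauge: The depth gauge (0.2 to 0.35 kg, loose): grey body with a dial on a steel base bar 24 (x) x 80 (y) x 12 (z) mm. Origin: centre of the base's underside; x out of the back (the dial is on the -x face), y along the base, z up. It starts upright on a fixed dark steel plate, 75 x 115 x 12 mm.
- sleeve_middle_centre (a point): Centre, half-way up (20 mm), of the sleeve to be fitted: plain aluminium ring standing on the worktop, 46 mm outside, 28 mm bore (1 mm clearance all round on the shaft), 40 mm long. z along the bore. The three sleeves are alike but for their length and change places.
- sleeve_short_centre (a point): Centre, half-way up (16 mm), of the short sleeve: same diameters, 32 mm long. Leave it.
- sleeve_long_centre (a point): Centre, half-way up (24 mm), of the long sleeve: same diameters, 48 mm long. Leave it.
- gauge_grip (a point): Where to grip the depth gauge: on its axis, 62 mm above its underside, z up. Take the grey body, 22 (x) x 44 (y) mm, 26 to 90 mm above the underside, by its two flat sides, 44 mm apart along y. A white dial stands out 4 mm on the -x face; a small cap ends at 97 mm.
- gauge_base (a point): Centre of the underside of the gauge's base bar (the flat that must lie on the sleeve's top face).
- gauge_tip (a point): Tip of the gauge's plunger, a 5 mm round-ended pin in the middle of the base, on the gauge's axis.
- reading_side (a point): Fixed point on the worktop (not marked) between bearing unit and robot, on the robot's side, its axes those of the world: the dial must face this way, so the gauge's own x axis ends up along the world's +x (straight away from the robot), within about 25 degrees.
- plunger (a joint): How far the plunger is pressed in, m: 0 = out, tip 12 mm below the base's underside; 0.012 = tip flush with the base (as it stands on the plate). Light spring, 0.5 N out to 1.2 N flush. With the base flat on the fitted sleeve and the tip on the shaft end it reads 0.008.

How it is judged:
On the way:
1. the 40 mm sleeve sits down on the shoulder of the shaft, let go (z of sleeve_middle_centre in the frame of bearing_unit between 0.0585 and 0.062 m and horizontal distance between sleeve_middle_centre and shaft_mark below 0.004 m and angle between sleeve_middle_centre's own z axis and vertical below 0.05 rad and contact force between the fingers and sleeve_middle below 0.2 N), for 0.2 s.
At the end, for the whole second after the job is handed in: 40 mm sleeve down on the shoulder (2 mm), upright, let go; gauge held by the gripper, still, upright (0.05 rad), dial to the robot (25 deg), base on the sleeve top (2 mm), pressing 3 to 25 N; plunger tip touching the shaft end within 5 mm of the mark, pressed in 8 mm (1.8 mm) (all of step 1 and z of gauge_base in the frame of bearing_unit between 0.0785 and 0.0825 m and angle between gauge_base's own z axis and vertical below 0.05 rad and horizontal distance between gauge_tip and shaft_mark below 0.005 m and value of joint plunger between 0.0062 and 0.0098 m and contact force between gauge and sleeve_middle between 3 and 25 N and contact force between gauge and bearing_unit above 0.2 N and contact force between the fingers and gauge above 3 N and angle between the x axis of gauge_base and the x axis of reading_side, either way round below 0.45 rad and x of reading_side in the frame of gauge_base below 0 m and linear speed of gauge below 0.02 m/s); the arm keeps its last pose, push and grip.
It fails at once if one of the other two sleeves is moved more than 15 mm or lifted (distance of any of sleeve_short_centre, sleeve_long_centre from where it was at the start of the episode above 0.015 m).
It fails at once if the gauge is tipped by more than about 35 degrees (angle between gauge_base's own z axis and vertical above 0.6 rad).
It fails at once if the gauge is pressed or struck on the sleeve with more than 45 N (contact force between gauge and sleeve_middle above 45 N).
It also fails if it takes over 50 s, if anything falls off the work surface, if the arm or the gripper's body presses on something with over 40 N, if the wrist force passes 120 N, or if a joint passes its speed limit or range.

### The arm

A 6-joint arm with a two-finger parallel gripper is mounted at the origin on a cart in front of the work surface, level with it; the furniture and walls round the work are solid. World frame = base frame: x ahead of the robot, y to its left, z up, the work surface at z = 0. Lengths are in m, angles in rad, forces in N, time in s.
With the tool pointing down it reaches from about 0.35 to 0.975 m from the base axis. Payload 4.9 kg.
Tool frame: the origin (TCP) lies at the very end of the fingers, on their centre line; the grasp point (between the pads) lies 19 mm behind it; z points along the fingers, y is the line along which they close (so a half turn about z gives the same grasp; the last joint's range is limited). The gripper opens to 85 mm and grips with 20 to 120 N. Pads are 22 mm wide; open, the fingers measure 114 mm over their backs; the gripper's body (76 mm by 85 mm) begins 54 mm behind the grasp point. The pads swing forward as they close: fully open they stand 13 mm farther back than shut.
Start: joints at [-1.391, 0.053, 1.613, -0, 1.476, -0.119], TCP at [0.184, -0.597, 0.231] pointing down, gripper open.
Joint ranges: [-3.01, 3.01], [-1.01, 2.22], [0.06, 2.58], [-1.02, 4.17], [0.09, 2.62], [-3.14, 3.14]. Speed limits (rad/s): [2.57, 2.57, 3.14, 3.14, 3.14, 3.14].

### API

Orientations are given as a 3x3 rotation matrix whose columns are the frame's x, y, z axes.
In Python, from cell import get_obs, viewer, manip gives the robot as it stands. The module is installed in compiled form; this text tells all that it offers.
- The arm moves only by the tool step_arm, never from a script. Its argument "plan" is a list of rows, each an object with "fingers": the closure, from -1 (fully open) to 1 (shut); "slide": the shift along the tool's x, y, z in m, a list of three; "twist": the turn about the tool's z in degrees. A call has 1 to 20 rows; each row shifts and turns the commanded pose from where the row before left it, along the tool's axes as they then stand; what a row does not reach is not made up. A row lasts 1/10 s, in which the tool goes at most 50 mm and 8.59 degrees, less where a joint would pass 70% of its speed; a pose out of reach is approached as far as the arm can. A call is refused whole if a number of a shift passes 0.05 or a number of a turn 8.59, either way. A call with a gripper value outside its range is refused whole. The fingers move at their own pace and stop on an object; the grip force is fixed at half the most. Time passes only in rows, so rows that do not move let the fingers close. It gives the time, the measured TCP pose, the force, the opening and the grip force at its end, in the units of the state.
- get_obs(): the state, without advancing time (a new reading comes with each control period).
- viewer.snapshot(name): name is "side" or "top"; returns a dict with "pixels" (480x640x3 uint8, red, green, blue), "depth" (480x640 float32, m along the optical axis (not along the pixel's ray), 0 where there is no reading), "vertical_fov" (degrees; the focal length in pixels is half the picture's height over the tangent of half this angle, whatever the lens; pixels are square), "cx", "cy" (the principal point, pixels), "R" (3x3) and "t" (3): a world point X has camera coordinates R X + t. Camera axes: x right, y down, z forward; pixel columns grow to the right and rows downward; lengths in m; the calibration is good to about 2 mm. A picture is of the moment at which its call begins.
- manip.finish_job(): hands the job in; it is judged then, once.
The state is a dict: "clock": time; "qpos": joint angles; "qvel": joint speeds; "joint_efforts": joint torques, N m; "eef_pos": TCP position; "orientation": TCP orientation; "ft_force": force on the tool from outside, world axes, zero at the start; "wrist_torque": the same for the moment, N m; "grip_width": opening from 0.0 (shut) to 1.0 (fully open); "finger_force": force on a finger pad.
Only numpy, scipy, OpenCV 4.12 (cv2) and the standard library are available. Lean on these libraries where they do the work, as an engineer would, in place of code of your own. Each camera call takes 0.05 s, during which the arm holds its last target. There are 200 camera calls.

## Working session

There is one attempt and no reset: what is moved stays moved. The work goes in short steps, Python scripts to look and compute and a tool call to move; the robot and the scene stay as the last step left them, time stands still between calls to the robot, and variables do not carry over. Pictures are saved under pics/ and viewed, at most 10 in all, crops included, and the job is handed in when it is done.

Besides the shell and the picture viewer there is one more tool, called after "Call:" as name(argument=value, ...), one argument or row to a line, values as JSON. step_arm: Moves the arm, as the interface text tells. Its arguments: {"type":"object","properties":{"plan":{"type":"array"}},"required":["plan"]}

```bash
mkdir -p pics
cat > h.py <<'E'
import numpy as np, cv2
from cell import get_obs, viewer, manip
def snap(n):
    s=viewer.snapshot(n); s['f']=240/np.tan(np.radians(s['vertical_fov'])/2); s['R']=np.array(s['R']); s['t']=np.array(s['t']); return s
def cloud(s):
    v,u=np.mgrid[:480,:640]; d=s['depth']
    c=np.stack([(u-s['cx'])/s['f']*d,(v-s['cy'])/s['f']*d,d],-1)
    w=(c-s['t'])@s['R']; w[d==0]=np.nan; return w
def ray(s,u,v,z):
    o=-s['R'].T@s['t']; r=s['R'].T@np.array([(u-s['cx'])/s['f'],(v-s['cy'])/s['f'],1]); return o+r*(z-o[2])/r[2]
def save(s,n): cv2.imwrite('pics/'+n,cv2.cvtColor(np.asarray(s['pixels']),cv2.COLOR_RGB2BGR))
E
python3 - <<'E'
from h import *
for n in('top','side'):
    s=snap(n); save(s,n+'0.png'); np.savez(n+'0.npz',**s)
    print(n,s['f'],s['cx'],s['cy'],-s['R'].T@s['t'],s['R'].round(3).tolist())
o=get_obs(); print({k:np.round(v,3).tolist() for k,v in o.items()})
E
```

```text
top 492.6005204881974 317.04632878812663 240.1084864522228 [ 0.42743437 -0.01305328  1.09991678] [[-0.013, -1.0, 0.011], [-0.994, 0.011, -0.106], [0.105, -0.013, -0.994]]
side 540.9279575951537 324.13103708601074 244.28848914013287 [ 0.48597653 -1.02125069  0.51490301] [[1.0, -0.016, 0.019], [0.01, -0.412, -0.911], [0.022, 0.911, -0.412]]
{'clock': 0.1, 'qpos': [-1.391, 0.053, 1.614, 0.0, 1.476, -0.119], 'qvel': [0.0, -0.002, -0.004, -0.0, -0.002, -0.001], 'joint_efforts': [0.0, -39.491, -37.136, -0.0, 0.004, -0.0], 'eef_pos': [0.184, -0.597, 0.23], 'orientation': [[0.956, 0.294, -0.0], [0.294, -0.956, 0.002], [0.0, -0.002, -1.0]], 'ft_force': [0.146, -0.264, -0.189], 'wrist_torque': [0.031, -0.004, 0.038], 'finger_force': 0.0, 'grip_width': 1.001}
```

View pics/top0.png

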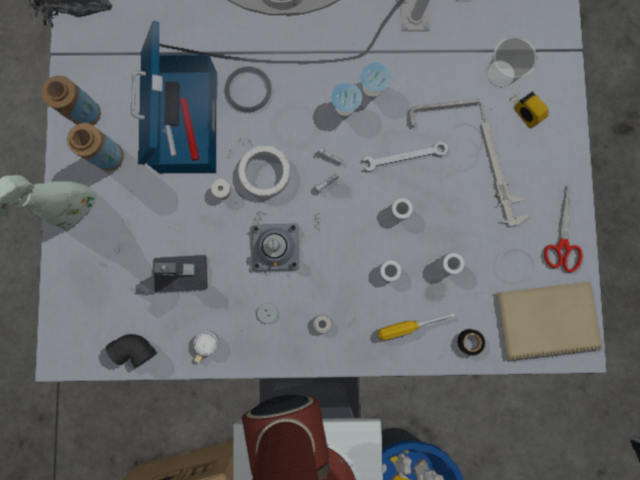

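View pics/side0.png

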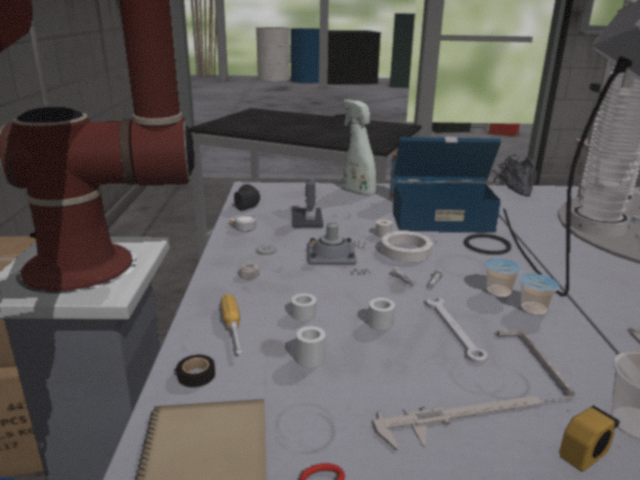

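The top view shows three sleeves at about (402,208), (390,271) and (453,264), the bearing unit at (274,246), and the gauge on its plate at (180,271). In the side view the sleeves are at (381,313), (304,307) and (311,347), and the gauge is at (310,205). Next I measure heights and centres.

Run:
```python
from h import *
s=dict(np.load('top0.npz')); w=cloud(s)
g=cv2.cvtColor(s['pixels'],cv2.COLOR_RGB2HSV)
for n,(u,v) in dict(A=(402,208),B=(390,271),C=(453,264),brg=(274,246),shaft=(274,243)).items():
    p=w[v-30:v+31,u-30:u+31].reshape(-1,3); z=p[:,2]
    zs=np.sort(z[np.isfinite(z)]); print(n,'ztop pct',zs[[-1,-20,-60,-120]].round(4))
    t=p[z>zs[-60]-0.004]; print('  top bbox ctr',((t.max(0)+t.min(0))/2).round(4),'ext',np.ptp(t,0).round(4),'n',len(t))
    h,e=np.histogram(z,bins=np.arange(-.004,.11,.004)); print('  ',h)
p=w[235:300,130:230]; z=p[...,2]
h,e=np.histogram(z,bins=np.arange(-.004,.13,.004)); print('gauge',h)
for a,b in((.006,.016),(.018,.03),(.09,.115)):
    m=((z>a)&(z<b)).astype(np.uint8); q=p[m>0]
    r=cv2.minAreaRect((q[:,:2]*1000).astype(np.float32)); print(a,b,len(q),r,q[:,2].mean())
vis=np.concatenate([cv2.resize(s['pixels'][230:310,130:230],(400,320),interpolation=2),cv2.resize(s['pixels'][206:286,224:324],(400,320),interpolation=2)],1)
s2=dict(np.load('side0.npz')); 
vis2=np.concatenate([cv2.resize(s2['pixels'][170:250,260:360],(400,320)),cv2.resize(s2['pixels'][285:365,300:400],(400,320))],1)
cv2.imwrite('pics/z1.png',cv2.resize(np.concatenate([vis,vis2]),(750,600))[...,::-1])
```

```text
A ztop pct [0.0457 0.0426 0.0409 0.0395]
  top bbox ctr [ 0.607  -0.2133  0.0413] ext [0.0429 0.0439 0.0087] n 203
   [1671 1525   93   12   14   18   10   15   15   21  107   98    6    0
    0    0    0    0    0    0    0    0    0    0    0    0    0    0]
B ztop pct [0.0379 0.0343 0.0331 0.0318]
  top bbox ctr [ 0.4716 -0.1864  0.0335] ext [0.0436 0.0446 0.0087] n 207
   [1679 1580   85    8    8   11   11   13  103  107    5    0    0    0
    0    0    0    0    0    0    0    0    0    0    0    0    0    0]
C ztop pct [0.0534 0.0505 0.0491 0.0476]
  top bbox ctr [ 0.4854 -0.3185  0.0492] ext [0.0453 0.0455 0.0082] n 210
   [1579 1547   92   17   16   21    9   23   13   21   12   17  137   94
    3    0    0    0    0    0    0    0    0    0    0    0    0    0]
brg ztop pct [0.0806 0.0767 0.0745 0.0688]
  top bbox ctr [0.5291 0.0661 0.0758] ext [0.0253 0.0252 0.0097] n 114
   [774 672 116 486 392 137 154 104 104 260 207 115  11   2   3   0   3   3
  24  64  33   1   0   0   0   0   0   0]
shaft ztop pct [0.0806 0.0767 0.0745 0.0688]
  top bbox ctr [0.5291 0.0661 0.0758] ext [0.0253 0.0252 0.0097] n 114
   [769 655 122 488 396 142 155 104 104 260 207 115  11   2   3   0   3   3
  24  64  33   1   0   0   0   0   0   0]
gauge [2459 1966  160  719  528   31   70   42    3    0    0    7    9    5
    4    6    6    9    5    5   10    9    5   12   17   61  142   21
   11    0    0    0    0]
0.006 0.016 1307 ((489.04766845703125, 290.5767822265625), (188.7957305908203, 120.68707275390625), 79.71444702148438) 0.01148883893240986
0.018 0.03 122 ((481.319580078125, 282.02154541015625), (79.86026763916016, 24.077224731445312), 88.40406036376953) 0.02332723388495886
0.09 0.115 257 ((479.2872314453125, 282.1344299316406), (45.18535614013672, 22.338685989379883), 89.59111022949219) 0.10094790062956095
```

View pics/z1.png

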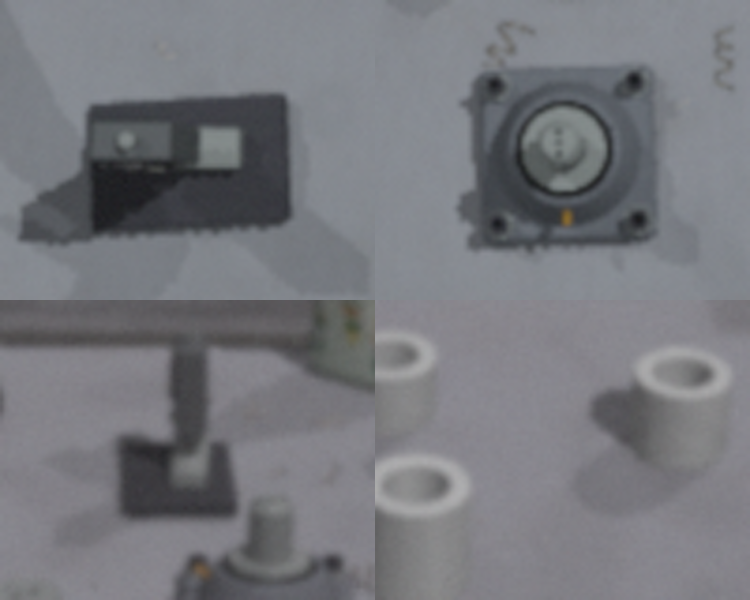

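Sleeve A at (0.607, -0.213) has its top at z ≈ 0.041, so it's the 40 mm one; B ≈ 0.033 (short), C ≈ 0.049 (long). The shaft is at (0.529, 0.066). The gauge body is at about (0.480, 0.282) with its base along world y. The crops don't settle which way the dial faces, so I'll zoom in on that later. First I move over sleeve A.

Call:
step_arm(
  plan=[
    {"fingers":-1,"slide":[0,0,0],"twist":8.55},
    {"fingers":-1,"slide":[0,0,0],"twist":8.55},
    {"fingers":-1,"slide":[0.035,-0.032,0],"twist":0},
    {"fingers":-1,"slide":[0.035,-0.032,0],"twist":0},
    {"fingers":-1,"slide":[0.035,-0.032,0],"twist":0},
    {"fingers":-1,"slide":[0.035,-0.032,0],"twist":0},
    {"fingers":-1,"slide":[0.035,-0.032,0],"twist":0},
    {"fingers":-1,"slide":[0.035,-0.032,0],"twist":0},
    {"fingers":-1,"slide":[0.035,-0.032,0],"twist":0},
    {"fingers":-1,"slide":[0.035,-0.032,0],"twist":0},
    {"fingers":-1,"slide":[0.035,-0.032,0],"twist":0},
    {"fingers":-1,"slide":[0.035,-0.032,0],"twist":0},
    {"fingers":-1,"slide":[0.035,-0.032,0],"twist":0},
    {"fingers":-1,"slide":[0.035,-0.032,0],"twist":0},
    {"fingers":-1,"slide":[0,0,0],"twist":0},
    {"fingers":-1,"slide":[0,0,0],"twist":0},
  ],
)

```text
clock: 1.7
eef_pos: [0.604, -0.2121, 0.2304]
orientation: [[1.0, 0.002, -0.002], [0.002, -1.0, 0.0], [-0.002, -0.0, -1.0]]
ft_force: [0.1, -0.4, 1.2]
grip_width: 1.004
finger_force: 0.0
```

Run:
```python
from h import *
s2=dict(np.load('side0.npz')); s=dict(np.load('top0.npz'))
# side ring check: bright top-face ellipse via depth cloud
w=cloud(s2)
for n,(u,v) in dict(A=(381,305),B=(304,300),C=(311,335)).items():
    p=w[v-35:v+45,u-35:u+36].reshape(-1,3); z=p[:,2]; zs=np.sort(z[np.isfinite(z)])
    t=p[z>zs[-80]-0.004]; print(n,zs[-80].round(4),((t.max(0)+t.min(0))/2).round(4),np.ptp(t,0).round(4))
p=w[200:260,300:360].reshape(-1,3); t=p[(p[:,2]>.06)&(p[:,2]<.085)]; print('shaft side',t.min(0).round(4),t.max(0).round(4))
p=w[170:235,280:340]; 
for a in np.arange(.012,.12,.008):
    m=(p[...,2]>a)&(p[...,2]<=a+.008)&(abs(p[...,1]-.27)<.06); q=p[m]
    if len(q): print('g',a.round(3),len(q),q[:,0].min().round(4),q[:,0].max().round(4),q[:,1].min().round(3))
c=lambda i,a,b,h,k:cv2.resize(cv2.convertScaleAbs(i[b:b+h,a:a+k],alpha=1.5),(400,400),interpolation=cv2.INTER_CUBIC)
cv2.imwrite('pics/z2.png',np.concatenate([c(s['pixels'],145,247,44,44),c(s2['pixels'],285,175,55,55)],1)[...,::-1])
o=get_obs(); print({k:np.round(o[k],4).tolist() for k in('clock','eef_pos','orientation','ft_force','qpos')})
```

```text
A 0.0389 [ 0.6075 -0.2164  0.038 ] [0.0453 0.0466 0.006 ]
B 0.0472 [ 0.4849 -0.3191  0.0461] [0.0448 0.0497 0.0057]
C 0.0472 [ 0.4849 -0.3191  0.0461] [0.0448 0.0497 0.0057]
shaft side [0.5176 0.0489 0.0602] [0.5418 0.0739 0.0768]
g 0.012 73 0.4384 0.5103 0.218
g 0.02 81 0.4694 0.4924 0.237
g 0.028 9 0.4744 0.4847 0.268
g 0.036 19 0.472 0.4922 0.256
g 0.044 35 0.4666 0.4921 0.255
g 0.052 26 0.4666 0.492 0.255
g 0.06 30 0.4693 0.4919 0.256
g 0.068 30 0.4692 0.4918 0.255
g 0.076 28 0.4692 0.4918 0.256
g 0.084 30 0.4691 0.4916 0.256
g 0.092 42 0.4689 0.4915 0.255
g 0.1 37 0.4712 0.4915 0.256
g 0.108 2 0.4789 0.4814 0.28
{'clock': 1.7, 'eef_pos': [0.604, -0.2121, 0.2304], 'orientation': [[1.0, 0.0025, -0.0016], [0.0025, -1.0, 0.0002], [-0.0016, -0.0003, -1.0]], 'ft_force': [0.1196, -0.3752, 1.2437], 'qpos': [-0.4537, 0.0897, 1.5756, -0.0005, 1.4779, 1.1147]}
```

View pics/z2.png

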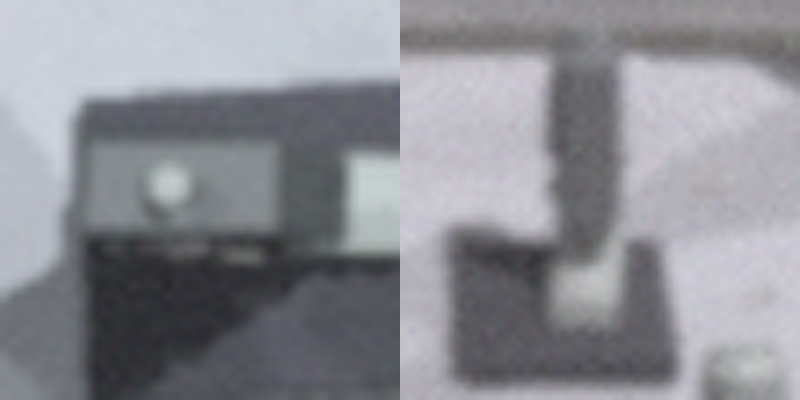

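The zoom suggests a slight protrusion on the gauge's -x side (top crop, row ~250; side crop, column ~550), so the dial probably already faces the robot. I'll check that once it's held. Now I pick up the sleeve.

Call:
step_arm(
  plan=[
    {"fingers":-1,"slide":[0.003,0.002,0.04],"twist":0},
    {"fingers":-1,"slide":[0,0,0.04],"twist":0},
    {"fingers":-1,"slide":[0,0,0.04],"twist":0},
    {"fingers":-1,"slide":[0,0,0.04],"twist":0},
    {"fingers":-1,"slide":[0,0,0.03],"twist":0},
    {"fingers":-1,"slide":[0,0,0.02],"twist":0},
    {"fingers":-1,"slide":[0,0,0.01],"twist":0},
    {"fingers":-1,"slide":[0,0,0],"twist":0},
    {"fingers":1,"slide":[0,0,0],"twist":0},
    {"fingers":1,"slide":[0,0,0],"twist":0},
    {"fingers":1,"slide":[0,0,0],"twist":0},
    {"fingers":1,"slide":[0,0,0],"twist":0},
    {"fingers":1,"slide":[0,0,0],"twist":0},
    {"fingers":1,"slide":[0,0,0],"twist":0},
    {"fingers":1,"slide":[0,0,0],"twist":0},
    {"fingers":1,"slide":[0,0,0],"twist":0},
  ],
)

```text
clock: 3.3
eef_pos: [0.6084, -0.2158, 0.0137]
orientation: [[1.0, 0.0, 0.003], [0.0, -1.0, -0.002], [0.003, 0.002, -1.0]]
ft_force: [-0.7, 0.2, 6.8]
grip_width: 0.519
finger_force: 61.9
```

Call:
step_arm(
  plan=[
    {"fingers":1,"slide":[0,0,-0.03],"twist":0},
    {"fingers":1,"slide":[0,0,-0.04],"twist":0},
    {"fingers":1,"slide":[0,0,-0.04],"twist":0},
    {"fingers":1,"slide":[-0.01,-0.035,0],"twist":0},
    {"fingers":1,"slide":[-0.01,-0.035,0],"twist":0},
    {"fingers":1,"slide":[-0.01,-0.035,0],"twist":0},
    {"fingers":1,"slide":[-0.01,-0.035,0],"twist":0},
    {"fingers":1,"slide":[-0.01,-0.035,0],"twist":0},
    {"fingers":1,"slide":[-0.01,-0.035,0],"twist":0},
    {"fingers":1,"slide":[-0.01,-0.035,0],"twist":0},
    {"fingers":1,"slide":[-0.008,-0.035,0],"twist":0},
    {"fingers":1,"slide":[0,0,0],"twist":0},
    {"fingers":1,"slide":[0,0,0],"twist":0},
    {"fingers":1,"slide":[0,0,0],"twist":0},
  ],
)

```text
clock: 4.7
eef_pos: [0.5288, 0.0642, 0.1212]
orientation: [[1.0, -0.0, -0.0], [-0.0, -1.0, -0.0], [-0.0, 0.0, -1.0]]
ft_force: [-0.3, 0.2, -2.2]
grip_width: 0.517
finger_force: 62.0
```

Run:
```python
from h import *
s=snap('side'); t=snap('top'); np.savez('side1.npz',**s); np.savez('top1.npz',**t)
w=cloud(s); p=w[150:270,280:400].reshape(-1,3)
for a in np.arange(.05,.2,.01):
    q=p[(p[:,2]>a)&(p[:,2]<=a+.01)&(abs(p[:,0]-.53)<.05)&(abs(p[:,1]-.05)<.06)]
    if len(q): print(a.round(3),len(q),q.min(0).round(4),q.max(0).round(4))
o=get_obs(); print({k:np.round(o[k],4).tolist() for k in('clock','eef_pos','ft_force','wrist_torque','grip_width','finger_force')})
c=lambda i,a,b:cv2.resize(i[b:b+100,a:a+100],(400,400),interpolation=cv2.INTER_CUBIC)
cv2.imwrite('pics/z3.png',np.concatenate([c(t['pixels'],225,195),c(s['pixels'],285,165)],1)[...,::-1])
```

```text
0.05 47 [0.5159 0.0493 0.0502] [0.5399 0.0641 0.06  ]
0.06 50 [0.5177 0.0494 0.0602] [0.5418 0.0676 0.0694]
0.07 53 [0.5177 0.0491 0.0701] [0.5416 0.0742 0.0763]
0.1 30 [0.5062 0.0386 0.1064] [0.551  0.0601 0.1099]
0.11 93 [0.506  0.0369 0.11  ] [0.551  0.0627 0.1199]
0.12 80 [0.5058 0.0293 0.1201] [0.5504 0.0608 0.1298]
0.13 98 [0.5057 0.0249 0.1301] [0.5499 0.062  0.1399]
0.14 126 [0.5075 0.0246 0.1401] [0.5501 0.0883 0.1498]
0.15 58 [0.5164 0.0249 0.1506] [0.5382 0.0934 0.1599]
0.16 32 [0.5141 0.013  0.16  ] [0.5387 0.0912 0.1697]
0.17 72 [0.5144 0.0043 0.1701] [0.5407 0.0305 0.1798]
0.18 27 [0.5106 0.0006 0.1806] [0.5411 0.0382 0.1899]
0.19 76 [ 0.5104 -0.0028  0.1904] [0.5431 0.0391 0.2   ]
0.2 78 [ 0.5105 -0.0041  0.2   ] [0.5429 0.049  0.2098]
{'clock': 4.8, 'eef_pos': [0.529, 0.0638, 0.1213], 'ft_force': [-0.168, 0.964, -1.9371], 'wrist_torque': [0.0192, 0.0068, 0.01], 'grip_width': 0.5176, 'finger_force': 62.0289}
```

View pics/z3.png

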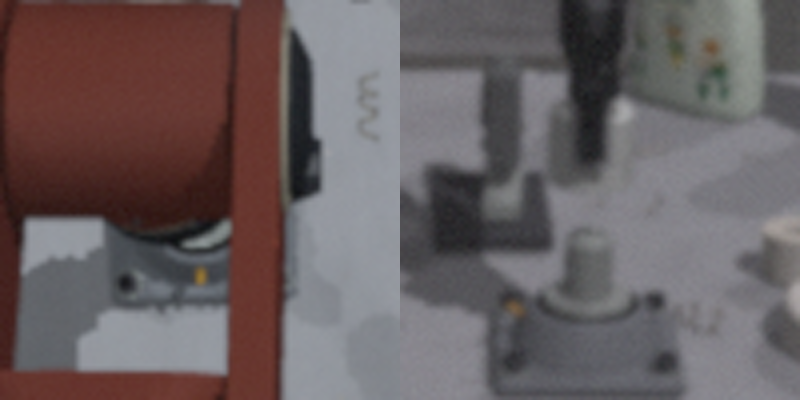

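The top crop shows the gripper hiding most of the bearing unit. The side crop shows the sleeve held upright above the shaft (sleeve at about (590,145), shaft at (588,265)). The depth readings ask for about +1 mm in x and +2 mm in y. I'll correct that and lower.

Call:
step_arm(
  plan=[
    {"fingers":1,"slide":[0.001,-0.002,0],"twist":0},
    {"fingers":1,"slide":[0,0,0.02],"twist":0},
    {"fingers":1,"slide":[0,0,0.01],"twist":0},
    {"fingers":1,"slide":[0,0,0.005],"twist":0},
    {"fingers":1,"slide":[0,0,0.005],"twist":0},
    {"fingers":1,"slide":[0,0,0],"twist":0},
  ],
)

```text
clock: 5.4
eef_pos: [0.5294, 0.0668, 0.0807]
orientation: [[1.0, 0.0, -0.001], [0.0, -1.0, 0.0], [-0.001, -0.0, -1.0]]
ft_force: [0.5, 0.1, -1.4]
grip_width: 0.516
finger_force: 62.0
```

Call:
step_arm(
  plan=[
    {"fingers":1,"slide":[0,0,0.006],"twist":0},
    {"fingers":1,"slide":[0,0,0.006],"twist":0},
    {"fingers":1,"slide":[0,0,0.006],"twist":0},
    {"fingers":1,"slide":[0,0,0.004],"twist":0},
    {"fingers":1,"slide":[0,0,0.002],"twist":0},
    {"fingers":1,"slide":[0,0,0],"twist":0},
  ],
)

```text
clock: 6.0
eef_pos: [0.5295, 0.0668, 0.0568]
orientation: [[1.0, 0.0, -0.001], [0.0, -1.0, -0.0], [-0.001, 0.0, -1.0]]
ft_force: [-0.1, 0.0, -2.3]
grip_width: 0.515
finger_force: 62.0
```

Call:
step_arm(
  plan=[
    {"fingers":1,"slide":[0,0,0.001],"twist":0},
    {"fingers":1,"slide":[0,0,0.001],"twist":0},
    {"fingers":1,"slide":[0,0,0.001],"twist":0},
    {"fingers":1,"slide":[0,0,0],"twist":0},
  ],
)

```text
clock: 6.4
eef_pos: [0.5297, 0.0668, 0.0542]
orientation: [[1.0, 0.0, -0.0], [0.0, -1.0, -0.0], [-0.0, 0.0, -1.0]]
ft_force: [-0.9, -0.1, -1.8]
grip_width: 0.521
finger_force: 62.0
```

Call:
step_arm(
  plan=[
    {"fingers":1,"slide":[0,0,0.0005],"twist":0},
    {"fingers":-1,"slide":[0,0,0],"twist":0},
    {"fingers":-1,"slide":[0,0,0],"twist":0},
    {"fingers":-1,"slide":[0,0,0],"twist":0},
    {"fingers":-1,"slide":[0,0,0],"twist":0},
    {"fingers":-1,"slide":[0,0,0],"twist":0},
    {"fingers":-1,"slide":[0,0,0],"twist":0},
    {"fingers":-1,"slide":[0,0,0],"twist":0},
    {"fingers":-1,"slide":[0,0,0],"twist":0},
    {"fingers":-1,"slide":[0,0,-0.02],"twist":0},
    {"fingers":-1,"slide":[0,0,-0.04],"twist":0},
    {"fingers":-1,"slide":[0,0,-0.045],"twist":0},
    {"fingers":-1,"slide":[0,0,-0.045],"twist":0},
    {"fingers":-1,"slide":[-0.01,-0.04,0],"twist":0},
    {"fingers":-1,"slide":[-0.01,-0.04,0],"twist":0},
    {"fingers":-1,"slide":[-0.01,-0.04,0],"twist":0},
    {"fingers":-1,"slide":[-0.01,-0.04,0],"twist":0},
    {"fingers":-1,"slide":[-0.009,-0.04,0],"twist":0},
    {"fingers":-1,"slide":[0,-0.015,0],"twist":0},
    {"fingers":-1,"slide":[0,0,0],"twist":0},
  ],
)

```text
clock: 8.4
eef_pos: [0.4804, 0.2832, 0.2037]
orientation: [[1.0, 0.003, -0.0], [0.003, -1.0, -0.0], [-0.0, 0.0, -1.0]]
ft_force: [0.3, -1.0, -0.2]
grip_width: 0.999
finger_force: 0.0
```

Run:
```python
from h import *
s=snap('side'); t=snap('top'); save(t,'top2.png')
for n,q in(('side',s),('top',t)):
    w=cloud(q); p=w.reshape(-1,3); p=p[(abs(p[:,0]-.53)<.035)&(abs(p[:,1]-.066)<.035)]
    r=p[(p[:,2]>.074)&(p[:,2]<.095)]; print(n,len(r),r.min(0).round(4),r.max(0).round(4),np.median(r[:,2]).round(4))
o=get_obs(); print({k:np.round(o[k],4).tolist() for k in('clock','eef_pos','ft_force','qpos')})
c=lambda i,a,b:cv2.resize(i[b:b+80,a:a+80],(400,400),interpolation=cv2.INTER_CUBIC)
cv2.imwrite('pics/z4.png',np.concatenate([c(t['pixels'],234,205),c(s['pixels'],295,190)],1)[...,::-1])
```

```text
side 157 [0.5068 0.0404 0.0741] [0.5501 0.0895 0.0805] 0.0776
top 309 [0.5075 0.0445 0.074 ] [0.5518 0.0885 0.0845] 0.0789
{'clock': 8.5, 'eef_pos': [0.4808, 0.2812, 0.2036], 'ft_force': [0.2207, 0.0742, -0.5242], 'qpos': [0.396, -0.0902, 1.8005, -0.0008, 1.4319, 1.9665]}
```

View pics/z4.png

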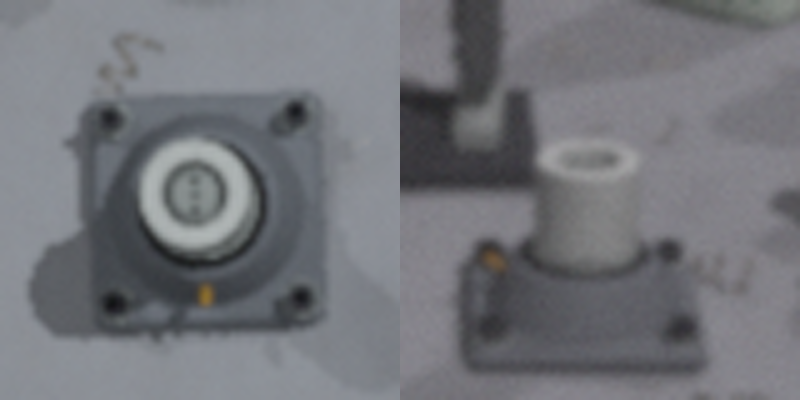

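The sleeve is down on the shoulder: its top is at z ≈ 0.080 with centre (0.5297, 0.0665), and the shaft end shows evenly inside it (top crop, about (195,193)). The arm is over the gauge now, so I descend and grip.

Call:
step_arm(
  plan=[
    {"fingers":-1,"slide":[0,0,0.04],"twist":0},
    {"fingers":-1,"slide":[0,0,0.04],"twist":0},
    {"fingers":-1,"slide":[0,0,0.03],"twist":0},
    {"fingers":-1,"slide":[0,0,0.02],"twist":0},
    {"fingers":-1,"slide":[0,0,0.015],"twist":0},
    {"fingers":-1,"slide":[0,0,0.004],"twist":0},
    {"fingers":-1,"slide":[0,0,0],"twist":0},
    {"fingers":1,"slide":[0,0,0],"twist":0},
    {"fingers":1,"slide":[0,0,0],"twist":0},
    {"fingers":1,"slide":[0,0,0],"twist":0},
    {"fingers":1,"slide":[0,0,0],"twist":0},
    {"fingers":1,"slide":[0,0,0],"twist":0},
    {"fingers":1,"slide":[0,0,0],"twist":0},
    {"fingers":1,"slide":[0,0,0],"twist":0},
    {"fingers":1,"slide":[0,0,0],"twist":0},
  ],
)

```text
clock: 10.0
eef_pos: [0.4815, 0.2824, 0.0563]
orientation: [[1.0, 0.001, 0.002], [0.001, -1.0, 0.001], [0.002, -0.001, -1.0]]
ft_force: [-1.4, 1.1, 5.4]
grip_width: 0.505
finger_force: 61.2
```

Call:
step_arm(
  plan=[
    {"fingers":1,"slide":[0,0,-0.02],"twist":0},
    {"fingers":1,"slide":[0,0,-0.035],"twist":0},
    {"fingers":1,"slide":[0,0,-0.035],"twist":0},
    {"fingers":1,"slide":[0,0,-0.03],"twist":0},
    {"fingers":1,"slide":[0,0,0],"twist":-8},
    {"fingers":1,"slide":[0,0,0],"twist":-8},
    {"fingers":1,"slide":[0,0,0],"twist":-8},
    {"fingers":1,"slide":[0,0,0],"twist":-8},
    {"fingers":1,"slide":[0,0,0],"twist":-8},
    {"fingers":1,"slide":[0,0,0],"twist":-8},
    {"fingers":1,"slide":[0,0,0],"twist":-8},
    {"fingers":1,"slide":[0,0,0],"twist":-8},
    {"fingers":1,"slide":[0,0,0],"twist":-8},
    {"fingers":1,"slide":[0,0,0],"twist":-8},
    {"fingers":1,"slide":[0,0,0],"twist":0},
    {"fingers":1,"slide":[0,0,0],"twist":0},
  ],
)

```text
clock: 11.6
eef_pos: [0.48, 0.2815, 0.1736]
orientation: [[0.176, 0.984, -0.002], [0.984, -0.176, -0.001], [-0.001, -0.002, -1.0]]
ft_force: [0.8, -0.5, -3.4]
grip_width: 0.507
finger_force: 62.0
```

Run:
```python
from h import *
s=snap('side'); np.savez('side3.npz',**s)
o=get_obs(); print({k:np.round(o[k],4).tolist() for k in('clock','eef_pos','orientation','ft_force','qpos','grip_width')})
cv2.imwrite('pics/z5.png',cv2.resize(s['pixels'][110:270,230:400],(640,600),interpolation=cv2.INTER_CUBIC)[...,::-1])
```

```text
{'clock': 11.65, 'eef_pos': [0.4802, 0.2816, 0.1739], 'orientation': [[0.1756, 0.9845, -0.0013], [0.9845, -0.1756, -0.0007], [-0.0009, -0.0012, -1.0]], 'ft_force': [0.1615, 0.0229, -3.4747], 'qpos': [0.3967, -0.0667, 1.829, -0.0001, 1.3808, 0.5733], 'grip_width': 0.5106}
```

View pics/z5.png

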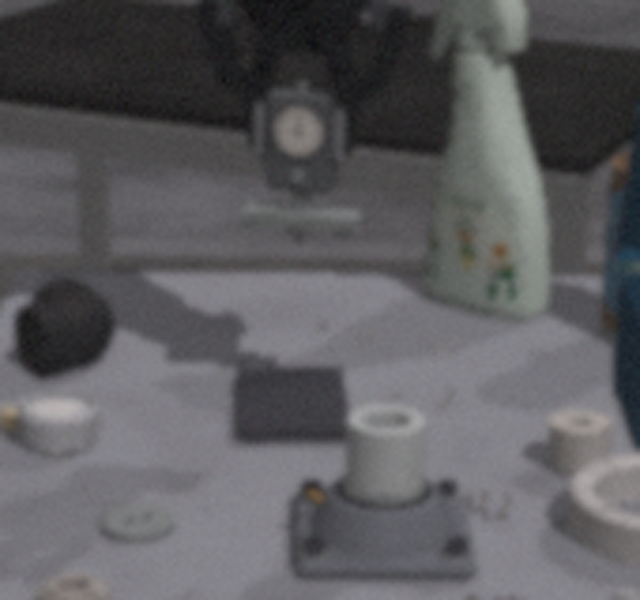

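The dial is clearly visible facing the side camera at (298,130), with the plunger at (298,237). So the gauge's x axis is along the tool's x, and turning back to tool x = world +x gives the right facing. I turn back and move over the shaft.

Call:
step_arm(
  plan=[
    {"fingers":1,"slide":[0,0,0],"twist":8},
    {"fingers":1,"slide":[0,0,0],"twist":8},
    {"fingers":1,"slide":[0,0,0],"twist":8},
    {"fingers":1,"slide":[0,0,0],"twist":8},
    {"fingers":1,"slide":[0,0,0],"twist":8},
    {"fingers":1,"slide":[0,0,0],"twist":8},
    {"fingers":1,"slide":[0,0,0],"twist":8},
    {"fingers":1,"slide":[0,0,0],"twist":8},
    {"fingers":1,"slide":[0,0,0],"twist":8},
    {"fingers":1,"slide":[0,0,0],"twist":8},
    {"fingers":1,"slide":[0.007,0.03,0],"twist":0},
    {"fingers":1,"slide":[0.007,0.031,0],"twist":0},
    {"fingers":1,"slide":[0.007,0.031,0],"twist":0},
    {"fingers":1,"slide":[0.007,0.031,0],"twist":0},
    {"fingers":1,"slide":[0.007,0.031,0],"twist":0},
    {"fingers":1,"slide":[0.007,0.031,0],"twist":0},
    {"fingers":1,"slide":[0.007,0.03,0],"twist":0},
    {"fingers":1,"slide":[0,0,0],"twist":0},
    {"fingers":1,"slide":[0,0,0],"twist":0},
  ],
)

```text
clock: 13.55
eef_pos: [0.5296, 0.0664, 0.1746]
orientation: [[1.0, -0.002, -0.001], [-0.002, -1.0, 0.001], [-0.001, -0.001, -1.0]]
ft_force: [0.6, -0.2, -3.4]
grip_width: 0.513
finger_force: 63.0
```

Run:
```python
from h import *
s=snap('side'); w=cloud(s); p=w.reshape(-1,3); p=p[(abs(p[:,0]-.53)<.05)&(abs(p[:,1]-.066)<.06)]
for a in np.arange(.05,.2,.008):
    q=p[(p[:,2]>a)&(p[:,2]<=a+.008)]
    if len(q): print(a.round(3),len(q),q.min(0).round(4),q.max(0).round(4),((q[:,0].min()+q[:,0].max())/2).round(4))
o=get_obs(); print({k:np.round(o[k],4).tolist() for k in('clock','eef_pos','orientation','ft_force')})
cv2.imwrite('pics/z6.png',cv2.resize(s['pixels'][130:270,270:410],(600,600),interpolation=cv2.INTER_CUBIC)[...,::-1])
```

```text
0.05 77 [0.5071 0.0391 0.05  ] [0.5506 0.0631 0.058 ] 0.5288
0.058 75 [0.507  0.0371 0.0581] [0.5503 0.0631 0.066 ] 0.5287
0.066 77 [0.5068 0.0371 0.066 ] [0.5501 0.0828 0.0739] 0.5285
0.074 157 [0.5068 0.0406 0.074 ] [0.5501 0.0875 0.0806] 0.5285
0.122 2 [0.5219 0.0279 0.1298] [0.524  0.0281 0.1299] 0.523
0.13 43 [0.5177 0.0208 0.1301] [0.5405 0.0295 0.1379] 0.5291
0.138 115 [0.5176 0.0222 0.1381] [0.5411 0.1025 0.1455] 0.5293
0.146 14 [0.5224 0.055  0.1461] [0.5351 0.063  0.1512] 0.5287
0.154 29 [0.5195 0.0416 0.1561] [0.5385 0.0496 0.1619] 0.529
0.162 42 [0.5156 0.039  0.162 ] [0.5402 0.0626 0.1697] 0.5279
0.17 34 [0.5155 0.0355 0.1702] [0.5402 0.0617 0.1779] 0.5279
0.178 38 [0.5151 0.0285 0.178 ] [0.5398 0.0742 0.1857] 0.5275
0.186 46 [0.5156 0.0274 0.1863] [0.5393 0.0815 0.1938] 0.5275
0.194 49 [0.5151 0.0249 0.1941] [0.5389 0.0666 0.2019] 0.527
{'clock': 13.6, 'eef_pos': [0.5295, 0.067, 0.1746], 'orientation': [[1.0, -0.0009, -0.0005], [-0.0009, -1.0, 0.0005], [-0.0005, -0.0005, -1.0]], 'ft_force': [0.0102, 0.141, -3.3389]}
```

View pics/z6.png

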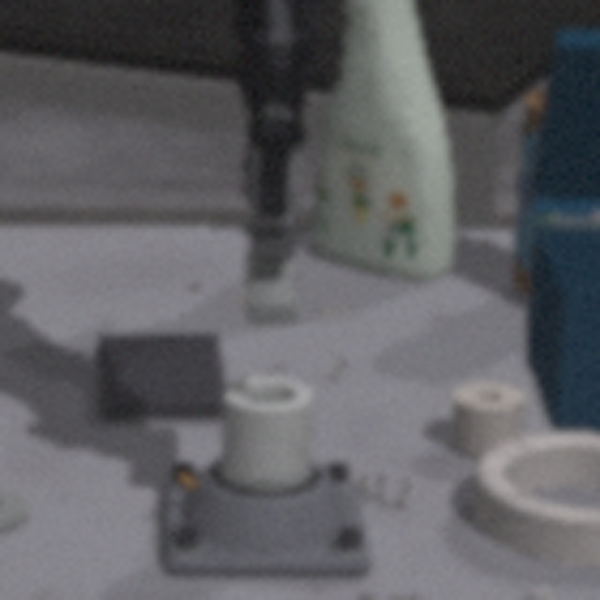

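The side crop shows the gauge upright and centred over the sleeve (base at (270,295), sleeve top at (268,390)). Depth puts both at x ≈ 0.529. The underside is at z ≈ 0.130, so about 50 mm to go.

Call:
step_arm(
  plan=[
    {"fingers":1,"slide":[0,0,0.02],"twist":0},
    {"fingers":1,"slide":[0,0,0.015],"twist":0},
    {"fingers":1,"slide":[0,0,0.007],"twist":0},
    {"fingers":1,"slide":[0,0,0.003],"twist":0},
    {"fingers":1,"slide":[0,0,0.002],"twist":0},
    {"fingers":1,"slide":[0,0,0],"twist":0},
    {"fingers":1,"slide":[0,0,0],"twist":0},
  ],
)

```text
clock: 14.3
eef_pos: [0.5302, 0.0669, 0.1286]
orientation: [[1.0, 0.0, 0.001], [0.0, -1.0, 0.0], [0.001, -0.0, -1.0]]
ft_force: [-0.4, -0.1, -3.0]
grip_width: 0.504
finger_force: 63.0
```

Call:
step_arm(
  plan=[
    {"fingers":1,"slide":[0,0,0.001],"twist":0},
    {"fingers":1,"slide":[0,0,0.001],"twist":0},
    {"fingers":1,"slide":[0,0,0.001],"twist":0},
    {"fingers":1,"slide":[0,0,0],"twist":0},
    {"fingers":1,"slide":[0,0,0],"twist":0},
  ],
)

```text
clock: 14.8
eef_pos: [0.53, 0.0667, 0.125]
orientation: [[1.0, 0.0, 0.001], [0.0, -1.0, -0.0], [0.001, 0.0, -1.0]]
ft_force: [0.9, -0.4, -1.6]
grip_width: 0.504
finger_force: 63.0
```

Call:
step_arm(
  plan=[
    {"fingers":1,"slide":[0,0,0.0005],"twist":0},
    {"fingers":1,"slide":[0,0,0],"twist":0},
    {"fingers":1,"slide":[0,0,0],"twist":0},
  ],
)

```text
clock: 15.1
eef_pos: [0.5298, 0.0668, 0.1243]
orientation: [[1.0, 0.0, 0.0], [0.0, -1.0, -0.0], [0.0, 0.0, -1.0]]
ft_force: [0.4, -0.1, -2.1]
grip_width: 0.507
finger_force: 63.0
```

Call:
step_arm(
  plan=[
    {"fingers":1,"slide":[0,0,0.0005],"twist":0},
    {"fingers":1,"slide":[0,0,0],"twist":0},
    {"fingers":1,"slide":[0,0,0],"twist":0},
  ],
)

```text
clock: 15.4
eef_pos: [0.5299, 0.0668, 0.1241]
orientation: [[1.0, 0.0, 0.0], [0.0, -1.0, -0.0], [0.0, 0.0, -1.0]]
ft_force: [-0.4, 0.2, 0.5]
grip_width: 0.51
finger_force: 63.4
```

Call:
step_arm(
  plan=[
    {"fingers":1,"slide":[0,0,0.0005],"twist":0},
    {"fingers":1,"slide":[0,0,0],"twist":0},
    {"fingers":1,"slide":[0,0,0],"twist":0},
  ],
)

```text
clock: 15.7
eef_pos: [0.53, 0.0668, 0.1241]
orientation: [[1.0, 0.0, 0.001], [0.0, -1.0, -0.0], [0.001, 0.0, -1.0]]
ft_force: [-2.1, -0.7, 6.3]
grip_width: 0.51
finger_force: 63.9
```

Call:
step_arm(
  plan=[
    {"fingers":1,"slide":[0,0,0.0001],"twist":0},
    {"fingers":1,"slide":[0,0,0],"twist":0},
    {"fingers":1,"slide":[0,0,0],"twist":0},
    {"fingers":1,"slide":[0,0,0],"twist":0},
    {"fingers":1,"slide":[0,0,0],"twist":0},
  ],
)

```text
clock: 16.2
eef_pos: [0.5301, 0.0668, 0.1241]
orientation: [[1.0, 0.0, 0.001], [0.0, -1.0, -0.0], [0.001, 0.0, -1.0]]
ft_force: [-2.2, -0.1, 5.8]
grip_width: 0.509
finger_force: 64.0
```

Run:
```python
from h import *
for i in range(4):
    s=snap('side'); print(np.round(get_obs()['ft_force'],2))
w=cloud(s); p=w.reshape(-1,3); p=p[(abs(p[:,0]-.53)<.05)&(abs(p[:,1]-.066)<.06)]
for a in np.arange(.05,.17,.008):
    q=p[(p[:,2]>a)&(p[:,2]<=a+.008)]
    if len(q): print(a.round(3),len(q),q.min(0).round(4),q.max(0).round(4),((q[:,0].min()+q[:,0].max())/2).round(4))
o=get_obs(); print({k:np.round(o[k],4).tolist() for k in('clock','eef_pos','orientation','ft_force','qvel','wrist_torque','finger_force')})
cv2.imwrite('pics/z7.png',cv2.resize(s['pixels'][130:270,270:410],(600,600),interpolation=cv2.INTER_CUBIC)[...,::-1])
```

```text
[-1.92 -0.08  6.88]
[-2.05  0.06  5.32]
[-3.2   0.47  6.17]
[-1.92 -0.09  5.25]
0.05 68 [0.5071 0.0393 0.0501] [0.5507 0.0619 0.0576] 0.5289
0.058 73 [0.507  0.04   0.0582] [0.5503 0.0644 0.0659] 0.5286
0.066 63 [0.5068 0.0404 0.066 ] [0.5499 0.0753 0.0731] 0.5284
0.074 74 [0.5068 0.0244 0.0741] [0.5501 0.081  0.0819] 0.5285
0.082 62 [0.5177 0.0223 0.0821] [0.5415 0.1003 0.09  ] 0.5296
0.09 93 [0.5179 0.0233 0.09  ] [0.5407 0.0913 0.0978] 0.5293
0.098 7 [0.523  0.0445 0.0981] [0.5377 0.0592 0.106 ] 0.5304
0.106 36 [0.5168 0.0398 0.1061] [0.5398 0.0622 0.1135] 0.5283
0.114 45 [0.5166 0.04   0.1148] [0.5395 0.0651 0.122 ] 0.528
0.122 23 [0.5181 0.034  0.1221] [0.5393 0.0439 0.1298] 0.5287
0.13 38 [0.5161 0.027  0.1305] [0.5387 0.0556 0.1378] 0.5274
0.138 43 [0.5159 0.0246 0.1382] [0.5386 0.0517 0.146 ] 0.5272
0.146 49 [0.5158 0.0282 0.146 ] [0.5405 0.0582 0.1538] 0.5282
0.154 46 [0.5158 0.0263 0.1544] [0.5405 0.0641 0.1618] 0.5282
0.162 23 [0.5163 0.023  0.1624] [0.5371 0.0928 0.1697] 0.5267
{'clock': 16.4, 'eef_pos': [0.5301, 0.0668, 0.1241], 'orientation': [[1.0, 0.0004, 0.0006], [0.0004, -1.0, -0.0002], [0.0006, 0.0002, -1.0]], 'ft_force': [-1.9214, -0.0905, 5.248], 'qvel': [0.0018, 0.001, -0.0, -0.0001, -0.001, 0.0004], 'wrist_torque': [-0.1594, 0.4791, -0.0382], 'finger_force': 64.0342}
```

View pics/z7.png

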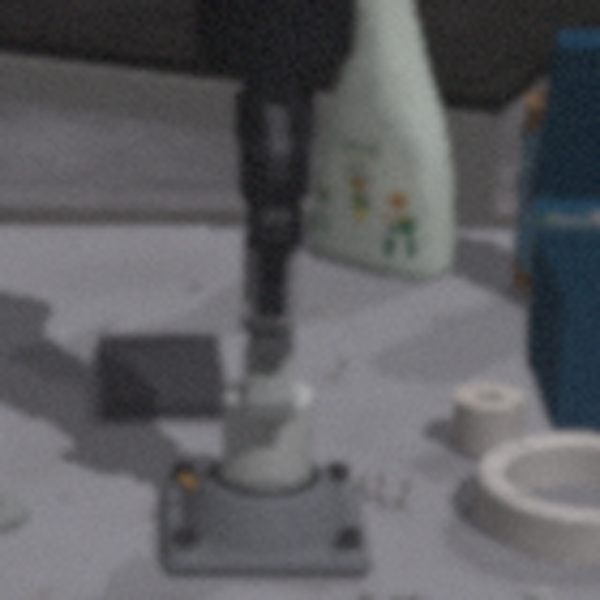

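The gauge stands upright on the sleeve, centred to within about 1 mm (base at (270,395) in the crop). The force on the sleeve is about 8–9 N (from about -3.4 N hanging free to +6 N now, less about 1 N of plunger spring). Handing in.

```bash
python3 -c "
from cell import manip
print(manip.finish_job())"
```

```text
the job is handed in; nothing more can be done
None
```

The job is handed in (no verdict came back): the 40 mm sleeve is seated on the shoulder and released, and the gripper holds the gauge upright on it, dial to the robot, pressing at about 8–9 N.

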